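File the lure cases on edge in the sprung rack

ROBOT

A 6-joint arm with a two-finger parallel gripper is mounted at the origin on the work surface. World frame = base frame: x ahead of the robot, y to its left, z up, the work surface at z = 0. Lengths are in m, angles in rad, forces in N, time in s.
With the tool pointing down it reaches from about 0.35 to 0.725 m from the base axis. Payload 4.3 kg.
Tool frame: the origin (TCP) lies where the fingers leave the gripper's body, on its centre line; the fingertips stand nose_length ahead of it and the grasp point (between the pads) lies 54 mm ahead of it (nose_length is the distance from the TCP to the fingertips, in m); z points along the fingers, y is the direction in which the jaws open and shut (so a half turn about z gives the same grasp; the last joint's range is limited). The gripper opens to 85 mm and grips with 20 to 120 N. Pads are 22 mm wide; open, the fingers measure 114 mm over their backs; the gripper's body (76 mm by 85 mm) begins 54 mm behind the grasp point. The pads swing forward as they close: fully open they stand 13 mm farther back than shut.
Start: joints at [-1.244, 0.377, 0.081, 1.274, 0, 1.46], TCP at [0.243, -0.521, 0.304] pointing down, gripper open.
Joint ranges: [-2.72, 2.72], [-0.84, 1.66], [-1.02, 1.22], [-1.77, 2.12], [-1.37, 1.28], [-3.14, 3.14]. Speed limits (rad/s): [2.57, 2.57, 3.14, 3.14, 3.14, 3.14].

INTERFACE

Orientations are given as a rotation vector (axis times angle).
In Python, from bench import read_state, camera, camera_info, hand_in, trace, nose_length gives the robot as it stands. The module is installed in compiled form; this text tells all that it offers.
- The arm moves only by the shell command python3 -m jog 'ROWS' [FORCE]. ROWS is JSON, a list that holds one entry, the list of rows, each a list of 7 numbers: the shift along the tool's x, y, z in units of 40 mm (1.0 is 40 mm), then the turn, a rotation vector about the tool's x, y, z in units of 10 degrees (1.0 is 10 degrees), then the finger opening in mm, from 0 to 85.4. A call has 1 to 10 rows; each row is the pose to reach, as a shift and turn from the pose measured when the call began, along the tool's axes at that moment; what a row does not reach only later rows make up. A row lasts 1/8 s, in which the tool goes at most 62.5 mm and 10.7 degrees, less where a joint would pass 70% of its speed; a pose out of reach is approached as far as the arm can. A call with a gripper value outside its range is refused whole. The fingers move at their own pace and stop on an object; FORCE is the grip in N (left out, the last holds). Time passes only in rows, so rows that repeat a pose let the fingers close. It gives the time, the measured TCP pose, the force and the opening at its end, in the units of the state.
- read_state(): the state, without advancing time (a new reading comes with each control period).
- camera(name): name is "scene" or "top"; returns the picture (420x560x3 uint8, blue, green, red); there is no depth.
- camera_info(name): a dict with "camera_matrix" (3x3 intrinsics, pixels), "R" (3x3) and "t" (3): a world point X has camera coordinates R X + t. Camera axes: x right, y down, z forward; pixel columns grow to the right and rows downward; lengths in m; the calibration is good to about 2 mm. A picture is of the moment at which its call begins. camera_info takes no time and is no camera call.
- hand_in(): hands the job in, once; it reports no verdict.
Trained networks look in the newest picture that a camera, given by its name, has taken for a name from the list of things; names that differ only in an ending like _2 or _b are one class to them, and where a whole thing is asked for, a point or a joint stands for the part that bears it (a point fixed in the world has none). Each returns a list of dicts, best first, with "conf" (0 to 1); they miss things now and then, are a little off and sometimes report something else, mostly with a low value. They report only what shows in the picture. A call takes as long as a camera call. They do not tell look-alikes from the thing itself.
- trace(camera, target): "region" (420x560 bool, what is visible of it) and "pixel" ([column, row] in pixels, amid what is visible of it).
The state is a dict: "time": time; "qpos": joint angles; "joint_velocities": joint speeds; "tau": joint torques, N m; "position": TCP position; "orientation": TCP orientation; "ft_force": force on the tool from outside, world axes, zero at the start; "ft_torque": the same for the moment, N m; "finger_gap": opening from 0.0 (shut) to 1.0 (fully open).
Only numpy, scipy, OpenCV 4.12 (cv2) and the standard library are available. Lean on these libraries where they do the work, as an engineer would, in place of code of your own. Each camera call takes 0.05 s, during which the arm holds its last target. There are 200 camera calls.

TASK

Two slim lure cases, red and yellow, lean on the rung of the upturned stool. Stand each one upright on its long edge, black latches up, in the rack bay with the tab of its own colour, pressed fully home on the floor between the fixed divider and the sprung keeper; these have been slid up to a centimetre off the middle of their bays, so look or feel for the slot. Leave the blue case and the things on the stool alone.

Things in the scene. Friction and masses are not known exactly. Their poses are not given: they have to be found in the camera images.
- red_case_center (a point): Centre of the red lure case: rigid flat box, 14 mm thick (its x), 120 long (y), 90 high (z, up to the long edge with two black latches), 63-126 g. Starts leaning 30 deg off vertical, latch edge up and towards the robot, foot behind the stool's batten; the rung carries its lower face 44-60 mm up from the foot edge, so the top 30 mm overhang free, to be pinched across the 14 mm with a tilted tool.
- red_bay (a point): Middle of the floor of the bay with the red tab, empty at the start, 12 mm above the deck; x across the slot (case thickness), y along it, z up. The slot itself (divider and keeper, see rack) has been slid and lies anywhere from 11 mm to -x to 11 mm to +x of this point, unmeasured. A seated case's centre is 45 mm above the floor.
- keeper_red (a joint): How far the sprung keeper of the red slot is pushed back (m, along the bay's -x): 0 at rest, 0.005 with a case properly in the slot, stop at 0.009; spring 400 N/m, 1.6 N at rest, 3.6 N with a case.
- red_tab: Red marker block, 24 x 16 x 30 mm, fixed on the rack base at the +y end of the bay of that colour; origin at its underside, level with the bay floor.
- yellow_case_center (a point): Centre of the yellow lure case: rigid flat box, 14 mm thick (its x), 120 long (y), 90 high (z, up to the long edge with two black latches), 63-126 g. Starts leaning 30 deg off vertical, latch edge up and towards the robot, foot behind the stool's batten; the rung carries its lower face 44-60 mm up from the foot edge, so the top 30 mm overhang free, to be pinched across the 14 mm with a tilted tool.
- yellow_bay (a point): Middle of the floor of the bay with the yellow tab, empty at the start, 12 mm above the deck; x across the slot (case thickness), y along it, z up. The slot itself (divider and keeper, see rack) has been slid and lies anywhere from 11 mm to -x to 11 mm to +x of this point, unmeasured. A seated case's centre is 45 mm above the floor.
- keeper_yellow (a joint): How far the sprung keeper of the yellow slot is pushed back (m, along the bay's -x): 0 at rest, 0.005 with a case properly in the slot, stop at 0.009; spring 400 N/m, 1.6 N at rest, 3.6 N with a case.
- yellow_tab: Yellow marker block, 24 x 16 x 30 mm, fixed on the rack base at the +y end of the bay of that colour; origin at its underside, level with the bay floor.
- blue_case_center (a point): Centre of the blue lure case, same size as the others, already standing in the slot with the blue tab; leave it.
- stool: Upturned wooden stool, fixed: seat slab 340 (x) x 400 (y) x 30 mm thick, origin under its middle; four legs, 38 mm round, stand up to z 110 mm at x +-145, y +-172 mm; the rung runs along y at x -145 mm, 71 mm above the deck; the batten (14 mm high) at x -90 mm.
- rack: White rack, fixed: base 236 x 200 x 12 mm, origin under its middle; 3 bays 70 mm apart along x. Each slot, 100 mm along y: fixed divider on +x, its face 7 mm from the slot's middle, sprung keeper on -x, 9 mm gap at rest. Both are upright to 35 mm above the floor, then flare apart 26 deg to 51 mm (mouth 24 mm, its middle 2.5 mm to +x). Pressing a case in takes 3 to 12 N. End stops 10 mm high at y +-70 mm.
- lantern: Grey aluminium lantern, 68 mm across, 114 mm high; stands on the stool beyond the cases, origin mid underside; leave it alone.
- spool_a: Empty white plastic spool, 60 mm across, 36 mm high; stands on the stool beyond the cases, origin mid underside; leave it alone.
- spool_b: Empty orange plastic spool, 60 mm across, 36 mm high; stands on the stool beyond the cases, origin mid underside; leave it alone.
- bead_jar: Round glass bead jar, 56 mm across, 65 mm high; stands on the stool beyond the cases, origin mid underside; leave it alone.
- jig: Lime-green jig body lying along its y, 94 mm long, 24 mm thick; stands on the stool beyond the cases, origin mid underside; leave it alone.
- scale_hook: Stainless scale hook lying flat, 100 mm long, 12 mm thick; stands on the stool beyond the cases, origin mid underside; leave it alone.
Mind the look-alikes: they are no part of the job. There is more than one size of the part that bears red_case_center; the job needs the smaller. Of the things that look like the part that bears yellow_case_center, the larger one is meant.

How it is judged:
By the outcome, as a careful person would: the job done as asked, in the order asked, and still so for the second after the job is handed in, with the robot touching nothing.
It also fails if it takes over 69 s, if anything falls off the work surface, if the arm or the gripper's body presses on something with over 40 N, if the wrist force passes 120 N, or if a joint passes its speed limit or range.

## Working session

There is one attempt and no reset: what is moved stays moved. The work goes in short steps, Python scripts to look and compute and a shell command to move; the robot and the scene stay as the last step left them, time stands still between calls to the robot, and variables do not carry over. Pictures are saved under pics/ and viewed, about 8 in all and at most 12, crops included, and the job is handed in when it is done.

```bash
mkdir -p pics; python3 - <<'E'
from bench import *
import cv2,numpy as np
s=read_state();print({k:np.round(v,3) for k,v in s.items()},nose_length)
for n in("scene","top"):
    im=camera(n);cv2.imwrite(f"pics/{n}0.png",im);i=camera_info(n)
    print(n,[np.round(i[k],4).tolist() for k in("camera_matrix","R","t")])
    for t in("red_case_center","red_tab","yellow_tab","stool","rack"):
        for d in trace(n,t):
            ys,xs=np.nonzero(d["region"]);print(n,t,round(d["conf"],2),np.round(d["pixel"]),xs.min(),xs.max(),ys.min(),ys.max(),len(xs),im[d["region"]].mean(0).round())
E
```

```text
{'time': np.float64(0.0), 'qpos': array([-1.244,  0.378,  0.08 ,  1.274, -0.   ,  1.46 ]), 'joint_velocities': array([ 0.   , -0.   , -0.002, -0.   , -0.001, -0.001]), 'tau': array([ 1.0000e-03, -4.6360e+01,  2.6988e+01,  2.1000e-02, -0.0000e+00,
        0.0000e+00]), 'position': array([ 0.243, -0.521,  0.303]), 'orientation': array([-3.065, -0.68 ,  0.   ]), 'ft_force': array([-0.406,  0.173,  0.267]), 'ft_torque': array([ 0.035, -0.022, -0.016]), 'finger_gap': np.float64(1.0)} 0.0726
scene [[[513.3756, 0.0, 288.8135], [0.0, 513.3756, 210.558], [0.0, 0.0, 1.0]], [[0.1353, 0.9907, -0.0168], [0.8156, -0.1209, -0.5658], [-0.5626, 0.0629, -0.8243]], [-0.1998, -0.3772, 1.5178]]
scene red_case_center 0.76 [311. 143.] 282 340 118 172 2253 [ 79.  82. 181.]
scene red_case_center 0.65 [276. 210.] 247 304 185 233 2003 [ 80.  83. 182.]
scene red_case_center 0.5 [355. 282.] 342 372 265 298 812 [ 40.  95. 194.]
scene yellow_tab 0.42 [157. 218.] 154 163 212 226 115 [ 65. 164. 196.]
scene stool 0.77 [319. 277.] 222 439 164 357 19333 [ 45.  99. 155.]
scene rack 0.73 [119. 254.] 61 167 205 296 3901 [196. 199. 199.]
top [[[423.1969, 0.0, 287.5451], [0.0, 423.1969, 211.3212], [0.0, 0.0, 1.0]], [[0.026, -0.9995, -0.0157], [-0.993, -0.024, -0.1155], [0.1151, 0.0186, -0.9932]], [0.1268, 0.5478, 1.0752]]
top red_case_center 0.77 [302. 218.] 278 328 207 231 942 [ 79.  84. 190.]
top red_case_center 0.76 [253. 312.] 230 278 280 344 2812 [116. 119. 229.]
top red_tab 0.15 [281. 137.] 269 305 131 142 306 [173. 180. 179.]
top yellow_tab 0.42 [407. 240.] 403 412 235 244 78 [ 89. 219. 238.]
top stool 0.8 [271. 178.] 185 350 98 249 15001 [ 60. 134. 194.]
top stool 0.74 [408. 240.] 404 412 235 244 72 [ 86. 221. 240.]
top stool 0.23 [297. 180.] 279 310 175 184 224 [ 59. 212. 150.]
top rack 0.38 [246. 228.] 219 268 214 238 953 [ 98. 196. 216.]
top rack 0.15 [301. 219.] 278 328 206 231 1007 [ 77.  83. 187.]
```

```bash
python3 - <<'E'
import cv2
for n in("scene","top"):
    cv2.imwrite(f"pics/{n}1.png",cv2.resize(cv2.imread(f"pics/{n}0.png"),(800,600),interpolation=cv2.INTER_CUBIC))
E
```

```text
(no output)
```

View pics/scene1.png

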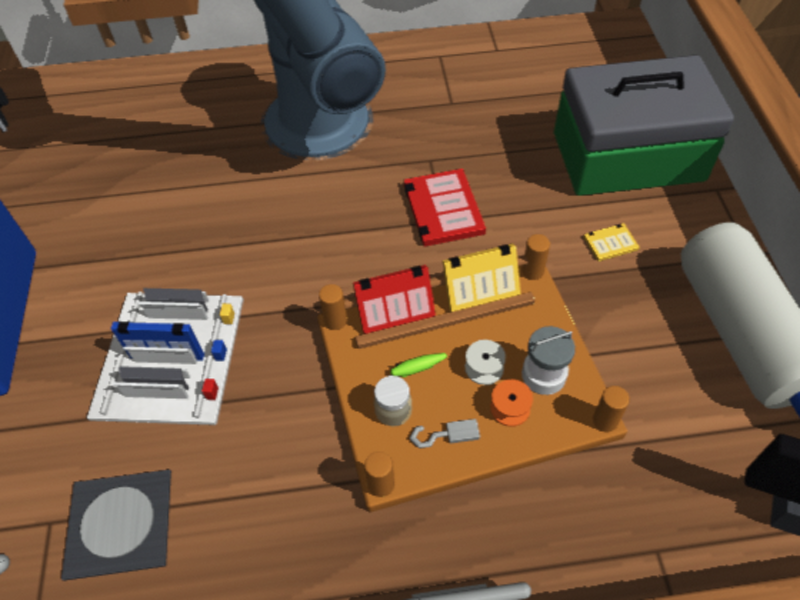

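View pics/top1.png

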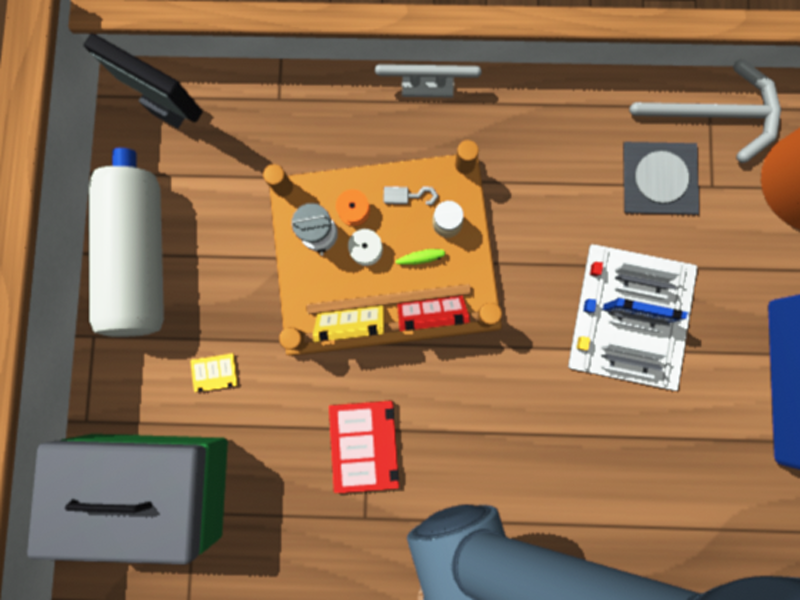

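The scene view shows the red and yellow cases leaning on the rung at (395,298) and (482,278) in 800-px units. A larger red case lies flat at (445,205) and a smaller yellow one at (612,240). The rack is at (170,355) with the yellow tab nearest the robot. The top view agrees. Next I'll enlarge the details.

```bash
python3 - <<'E'
import cv2,numpy as np
s=cv2.imread("pics/scene0.png");t=cv2.imread("pics/top0.png")
def c(im,x,y,w=114,h=86): return cv2.resize(im[y:y+h,x:x+w],(400,300),interpolation=cv2.INTER_LANCZOS4)
a=c(s,60,200,133,100);b=c(t,392,166,133,100);d=c(s,240,165,133,100);e=c(t,212,186,133,100)
cv2.imwrite("pics/comp.png",np.vstack([np.hstack([a,b]),np.hstack([d,e])]))
E
```

```text
(no output)
```

View pics/comp.png

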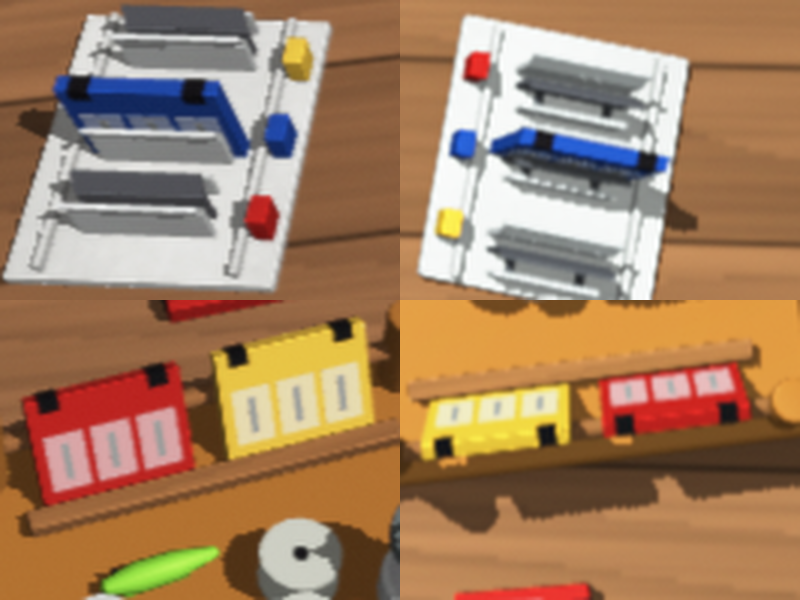

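The composite gives clear views. The top-view rack corners sit at crop pixels (65,15), (290,62) and (18,275), and the slot walls and tabs are clear. Both cases are unoccluded apart from their foot. Next I'll fit the poses with the model.

```bash
cat >h.py <<'E'
import numpy as np,cv2
from bench import *
from scipy.spatial.transform import Rotation as Ro
from scipy.optimize import minimize,least_squares
def proj(n,X):
    i=camera_info(n);c=np.atleast_2d(X)@np.array(i["R"]).T+np.array(i["t"]);p=c@np.array(i["camera_matrix"]).T
    return p[:,:2]/p[:,2:]
def rz(a):return Ro.from_euler('z',a).as_matrix()
def box(sz):return np.array([[x,y,z] for x in(-.5,.5) for y in(-.5,.5) for z in(-.5,.5)])*sz
def hull(n,X,S=4):
    m=np.zeros((420*S,560*S),np.uint8);h=cv2.convexHull(((proj(n,X)+.5)*S).astype(np.float32)).round().astype(np.int32)
    cv2.fillConvexPoly(m,h,1);return cv2.resize(m.astype(np.float32),(560,420),interpolation=cv2.INTER_AREA)
def iou(a,b):return np.minimum(a,b).sum()/np.maximum(a,b).sum()
def plan(p,R):
    s=read_state();R0=Ro.from_rotvec(s["orientation"]);d=R0.inv().apply(np.array(p)-s["position"])/.04
    r=(R0.inv()*Ro.from_matrix(R)).as_rotvec(degrees=True)/10
    print("rows",np.round(d,2).tolist(),np.round(r,2).tolist())
E
cat >fit.py <<'E'
from h import *
im={n:cv2.imread(f"pics/{n}0.png") for n in("scene","top")}
hsv={n:cv2.cvtColor(im[n],cv2.COLOR_BGR2HSV) for n in im}
# rack: params x,y,yaw,taby
def mask(n,lo,hi,near,rad):
    h=hsv[n];m=cv2.inRange(h,np.array(lo),np.array(hi))
    if lo[0]==0:m|=cv2.inRange(h,np.array([172,lo[1],lo[2]]),np.array([180,255,255]))
    yy,xx=np.mgrid[:420,:560];m[np.hypot(xx-near[0],yy-near[1])>rad]=0
    return m>0
tabs={}
for n,off,pts in(("scene",(60,200),((262,217),(297,58))),("top",(392,166),((477-400,66),(450-400,222)))):
    for k,p,lo,hi in(("r",pts[0],(0,120,60),(7,255,255)),("y",pts[1],(18,90,80),(33,255,255))):
        m=mask(n,lo,hi,np.array(p)/3.0075+off,9);ys,xs=np.nonzero(m);tabs[n,k]=(xs.mean(),ys.mean());print(n,k,len(xs),tabs[n,k])
cor=[((-118,100),(18,275)),((118,100),(65,15)),((118,-100),(290,62))]
def res(v):
    x,y,a,ty=v;r=[];R=rz(a);o=np.array([x,y,0])
    for (n,k),p in tabs.items():
        b=box([.024,.016,.03])+[.07 if k=="r" else -.07,ty,.027]
        m=hull(n,b@R.T+o);ys,xs=np.mgrid[:420,:560];s=m.sum();r+=list((np.array([(m*xs).sum()/s,(m*ys).sum()/s])-p)*2)
    for q,p in cor: r+=list(proj("top",R@[q[0]/1e3,q[1]/1e3,.012]+o)[0]-(np.array(p)/3.0075+[392,166]))
    return np.array(r)
f=least_squares(res,[.45,-.35,-.17,.085],diff_step=1e-2,x_scale=[.1,.1,.1,.1]);print("rack",f.x.round(4),np.round(f.fun,1))
# cases
c30,s30=np.cos(np.pi/6),.5;T=np.array([[c30,0,-s30],[0,1,0],[s30,0,c30]])
for k,hue in(("red",None),("yellow",None)):
    M={}
    for n in("scene","top"):
        camera(n);c={"red":{"scene":(276,210),"top":(302,218)},"yellow":{"scene":(338,196),"top":(244,226)}}[k][n]
        for d in trace(n,k+"_case_center"):
            print(n,k,round(d["conf"],2),np.round(d["pixel"]),d["region"].sum())
            if np.hypot(*(np.array(d["pixel"])-c))<12 and n not in M:M[n]=d["region"].astype(np.float32)
    def X(v):return (box([.014,.12,.09])@T.T)@rz(v[2]).T+[v[0],v[1],.0725]
    g=lambda v:-sum(iou(hull(n,X(v)),m) for n,m in M.items())
    i=camera_info("top");x0=[.42,.06 if k=="red" else .2,-.05]
    b=None
    for x0 in([x,y,a] for x in(.38,.44) for y in((.05,.1) if k=="red" else (.2,.25)) for a in(0.1,)):
        r=minimize(g,x0,method="Nelder-Mead",options=dict(initial_simplex=[x0,[x0[0]+.02,x0[1],x0[2]],[x0[0],x0[1]+.03,x0[2]],[x0[0],x0[1],x0[2]+.1]],xatol=2e-4,fatol=1e-4))
        if b is None or r.fun<b.fun:b=r
    print(k,b.x.round(4),b.fun,[round(float(iou(hull(n,X(b.x)),m)),3) for n,m in M.items()])
E
python3 fit.py
```

```text
scene r 131 (np.float64(146.54198473282443), np.float64(271.99236641221376))
scene y 123 (np.float64(158.5121951219512), np.float64(219.17073170731706))
top r 69 (np.float64(417.3478260869565), np.float64(187.71014492753622))
top y 76 (np.float64(408.0921052631579), np.float64(240.1578947368421))
rack [ 0.5313 -0.2725 -0.1878  0.0868] [-0.2 -1.5  0.4 -0.8  0.6 -0.1 -0.  -0.9  0.1 -0.7  0.6 -0.7 -0.  -0.9]
scene red 0.94 [274. 214.] 2029
scene red 0.68 [312. 144.] 2143
top red 0.97 [303. 220.] 963
top red 0.96 [253. 312.] 2851
red [0.5224 0.1018 0.1375] -1.9185895919799805 [0.962, 0.957]
scene yellow 0.83 [335. 192.] 1879
scene yellow 0.79 [426. 168.] 633
scene yellow 0.69 [273. 282.] 724
scene yellow 0.35 [274. 213.] 1904
top yellow 0.95 [242. 228.] 975
top yellow 0.59 [147. 260.] 678
top yellow 0.31 [448. 198.] 187
yellow [0.5005 0.2476 0.1376] -1.8976190090179443 [0.939, 0.959]
```

Fits are good (IoU about 0.95, and the yaws agree). Next I'll rectify both views onto the plane of the slot mouth (z=63 mm) in the rack frame to read the slot offsets.

```bash
python3 - <<'E'
from h import *
o=np.array([.5313,-.2725,0]);R=rz(-.1878)
S=3;out=[]
for n in("top","scene"):
    im=cv2.imread(f"pics/{n}0.png")
    q=np.array([[-.12,-.08],[.12,-.08],[.12,.08],[-.12,.08]])
    src=proj(n,np.c_[q,np.full(4,.063)]@R.T+o).astype(np.float32)
    dst=np.array([[ (a*1000+120)*S+40,(80-b*1000)*1.7] for a,b in q],np.float32)
    w=cv2.warpPerspective(im,cv2.getPerspectiveTransform(src,dst),(800,275),flags=cv2.INTER_CUBIC)
    for c,k in((-70,1),(0,1),(70,1)):
        for d in range(-20,21,5):
            x=int((c+d+120)*S+40);cv2.line(w,(x,0),(x,14 if d else 40),(0,0,255),1)
    out.append(w)
cv2.imwrite("pics/rect.png",np.vstack(out))
E
```

```text
(no output)
```

View pics/rect.png

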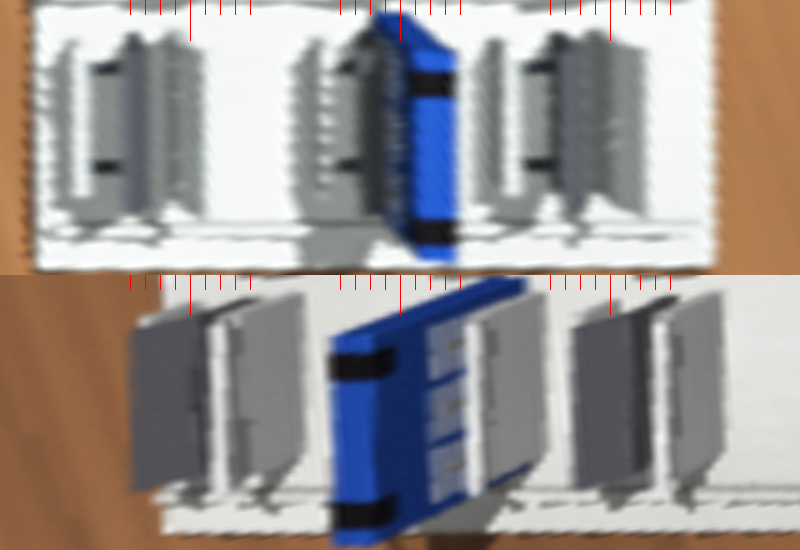

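Both slots read clearly. The yellow bay centre is at px 190: keeper lip ≈122–132, divider lip ≈203–210, so the slot is about −10 mm off. The red bay centre is at px 610: keeper lip ≈560–574, divider lip ≈645–653, so its slot is about −2.5 mm off. That makes the mouth centres about −7.5 mm (yellow) and 0 mm (red). Next is the grasp plan.

```bash
cat >>h.py <<'E'
c30,s30=np.cos(np.pi/6),.5;T=np.array([[c30,0,-s30],[0,1,0],[s30,0,c30]])
C={"red":([.5224,.1018,.0725],.1375),"yellow":([.5005,.2476,.0725],.1376)}
def tool(Rc,sgn=-1):  # tool z=-z_case, tool y=sgn*x_case
    z=-Rc[:,2];y=sgn*Rc[:,0];return np.c_[np.cross(y,z),y,z]
def grasp(k,up,sgn=-1,g=.039):
    c,a=C[k];Rc=rz(a)@T;plan(np.array(c)+Rc[:,2]*(g+.054+up),tool(Rc,sgn))
RO,RA=np.array([.5313,-.2725,0]),-.1878
MX={"red":.0698,"yellow":-.0775}
def place(k,h,sgn=-1,dx=0,g=.039): # h: case bottom above bay floor
    Rr=rz(RA);plan(Rr@[MX[k]+dx,0,.012+h+.045+g+.054]+RO,tool(Rr,sgn))
def st():
    s=read_state();print(round(s["time"],2),s["position"].round(4),s["ft_force"].round(2),s["ft_torque"].round(2),s["finger_gap"].round(3),s["qpos"].round(2))
E
python3 -c "
from h import *
print(Ro.from_rotvec(read_state()['orientation']).as_matrix().round(2))
for s in(-1,1):
  grasp('red',.09,s);grasp('red',0,s);place('red',.09,s);grasp('yellow',.0,s)"
```

```text
[[ 0.91  0.42  0.  ]
 [ 0.42 -0.91 -0.  ]
 [-0.    0.   -1.  ]]
rows [10.72, -11.83, 1.82] [2.06, 2.8, 10.44]
rows [11.8, -11.5, 3.77] [2.06, 2.8, 10.44]
rows [10.57, -1.56, 1.6] [0.0, -0.0, 12.58]
rows [12.85, -15.03, 3.77] [2.06, 2.8, 10.44]
rows [10.72, -11.83, 1.82] [-2.58, 1.91, -7.11]
rows [11.8, -11.5, 3.77] [-2.58, 1.91, -7.11]
rows [10.57, -1.56, 1.6] [0.0, 0.0, -5.42]
rows [12.85, -15.03, 3.77] [-2.58, 1.91, -7.11]
```

```bash
sed -i 's/sgn=-1/sgn=1/g' h.py; python3 -m jog '[[[5,-6,0.9,-1.3,1,-3.5,85],[5,-6,0.9,-1.3,1,-3.5,70],[5,-6,0.9,-1.3,1,-3.5,50],[5,-6,0.9,-1.3,1,-3.5,45],[5,-6,0.9,-1.3,1,-3.5,45],[10.7,-11.8,1.8,-2.6,1.9,-7.1,45],[10.7,-11.8,1.8,-2.6,1.9,-7.1,45],[10.7,-11.8,1.8,-2.6,1.9,-7.1,45],[10.7,-11.8,1.8,-2.6,1.9,-7.1,45],[10.7,-11.8,1.8,-2.6,1.9,-7.1,45]]]' 60; python3 -c "
from h import *
st();grasp('red',.09);grasp('red',.03);grasp('red',0)"
```

```text
time: 2.25
position: [0.4257, 0.0736, 0.234]
orientation: [1.801, 2.063, 0.555]
ft_force: [0.9, -1.6, 1.2]
finger_gap: 0.53Traceback (most recent call last):
  File "<string>", line 3, in <module>
    st();grasp('red',.09);grasp('red',.03);grasp('red',0)
    ~~^^
  File "h.py", line 29, in st
    s=read_state();print(round(s["time"],2),s["position"].round(4),s["ft_force"].round(2),s["ft_torque"].round(2),s["finger_gap"].round(3),s["qpos"].round(2))
                                                                                                                  ^^^^^^^^^^^^^^^^^^^^^
AttributeError: 'float' object has no attribute 'round'
```

```bash
sed -i 's/s\["finger_gap"\].round(3)/round(float(s["finger_gap"]),3)/; s/s\["time"\],2/float(s["time"]),2/' h.py;python3 -c "
from h import *
st();grasp('red',.09);grasp('red',.03);grasp('red',0)"
```

```text
2.25 [0.4257 0.0736 0.234 ] [ 0.85 -1.61  1.2 ] [-0.13  0.34 -0.05] 0.53 [-0.02 -0.22 -0.9   0.36  0.07  1.44]
rows [0.37, 0.14, 0.17] [0.03, 0.02, -0.0]
rows [0.37, 0.13, 1.67] [0.03, 0.02, -0.0]
rows [0.38, 0.13, 2.42] [0.03, 0.02, -0.0]
```

```bash
python3 -m jog '[[[0.37,0.13,0.7,0,0,0,45],[0.37,0.13,1.5,0,0,0,45],[0.37,0.13,1.9,0,0,0,45],[0.37,0.13,1.9,0,0,0,45],[0.37,0.13,1.9,0,0,0,45]]]'; python3 - <<'E'
from h import *
st();grasp('red',0)
a=camera("scene");b=camera("top")
def c(im,x,y): return cv2.resize(im[y:y+100,x:x+133],(400,300),interpolation=cv2.INTER_LANCZOS4)
cv2.imwrite("pics/g1.png",np.hstack([c(a,215,150),c(b,230,170)]))
E
```

```text
time: 2.88
position: [0.4661, 0.0937, 0.1714]
orientation: [1.801, 2.063, 0.555]
ft_force: [0.6, -0.1, 0.2]
finger_gap: 0.526
2.88 [0.4661 0.0937 0.1714] [ 0.63 -0.08  0.18] [-0.06  0.41 -0.01] 0.526 [ 0.04 -0.02 -0.94  0.12  0.04  1.49]
rows [0.01, -0.01, 0.53] [0.03, 0.02, -0.01]
```

View pics/g1.png

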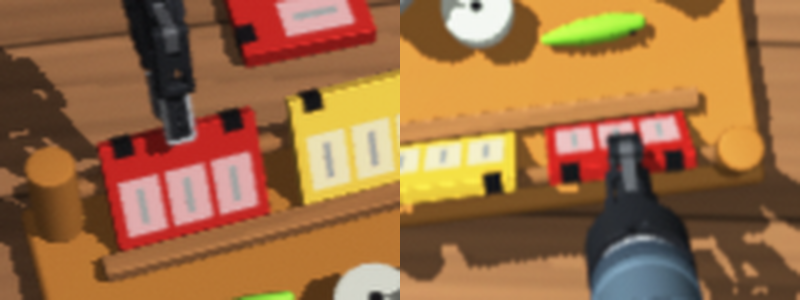

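The fingers straddle the red case midway between its latches (finger at (178,130) in the crop, latches at (122,147) and (232,120)). I'll advance and close.

```bash
python3 -m jog '[[[0,0,0.3,0,0,0,45],[0,0,0.5,0,0,0,45],[0,0,0.5,0,0,0,45],[0,0,0.5,0,0,0,0],[0,0,0.5,0,0,0,0],[0,0,0.5,0,0,0,0],[0,0,0.5,0,0,0,0]]]' 60; python3 -c "
from h import *
st();place('red',.09)"
```

```text
time: 3.85
position: [0.4761, 0.095, 0.1545]
orientation: [1.8, 2.062, 0.556]
ft_force: [-1.2, -0.0, 0.9]
finger_gap: 0.149
3.85 [0.4761 0.095  0.1545] [-1.19 -0.02  0.86] [-0.2   0.67  0.11] 0.149 [ 0.05  0.03 -0.95  0.06  0.04  1.49]
rows [-9.85, 2.61, -0.91] [3.01, -0.47, 1.81]
```

```bash
python3 -m jog '[[[0,0,-0.4,0,0,0,0],[0,0,-1.2,0,0,0,0],[0,0,-2.2,0,0,0,0],[0,0,-2.6,0,0,0,0],[0,0,-2.6,0,0,0,0],[0,0,-2.6,0,0,0,0]]]' 60; python3 -c "
from h import *
st();place('red',.09)"
```

```text
time: 4.6
position: [0.4239, 0.0882, 0.2436]
orientation: [1.801, 2.063, 0.555]
ft_force: [0.2, 0.4, -1.5]
finger_gap: 0.149
4.6 [0.4239 0.0882 0.2436] [ 0.2   0.38 -1.49] [-0.03  0.53  0.01] 0.149 [ 0.03 -0.22 -0.88  0.39  0.05  1.48]
rows [-9.85, 2.62, 1.67] [3.0, -0.47, 1.81]
```

```bash
python3 -m jog '[[[-4,1,-1,1,-0.2,0.6,0],[-4,1,-1,1,-0.2,0.6,0],[-7,2,-0.3,2,-0.4,1.2,0],[-7,2,-0.3,2,-0.4,1.2,0],[-9.85,2.6,1.67,3,-0.47,1.8,0],[-9.85,2.6,1.67,3,-0.47,1.8,0],[-9.85,2.6,1.67,3,-0.47,1.8,0],[-9.85,2.6,1.67,3,-0.47,1.8,0]]]' 60; python3 -c "
from h import *
st();place('red',.055)"
```

```text
time: 5.6
position: [0.5997, -0.2887, 0.2327]
orientation: [-2.418, -1.998, 0.003]
ft_force: [-1.2, 1.0, -1.0]
finger_gap: 0.151
5.6 [ 0.5997 -0.2887  0.2327] [-1.23  0.97 -1.03] [0.05 0.05 0.02] 0.151 [-0.54  0.6   0.25  1.23 -0.    1.22]
rows [0.08, -0.01, 0.69] [-0.03, -0.01, -0.01]
```

```bash
python3 -m jog '[[[0.08,0,0.35,0,0,0,0],[0.08,0,0.69,0,0,0,0],[0.08,0,0.69,0,0,0,0],[0.08,0,0.69,0,0,0,0]]]'; python3 - <<'E'
from h import *
st();place('red',.055)
a=camera("scene");b=camera("top")
def c(im,x,y): return cv2.resize(im[y:y+100,x:x+100],(400,400),interpolation=cv2.INTER_LANCZOS4)
cv2.imwrite("pics/p1.png",np.hstack([c(a,70,200),c(b,400,150)]))
E
```

```text
time: 6.1
position: [0.6, -0.2848, 0.206]
orientation: [-2.417, -1.999, 0.003]
ft_force: [-0.4, 0.2, -0.6]
finger_gap: 0.152
6.1 [ 0.6    -0.2848  0.206 ] [-0.44  0.19 -0.59] [-0.03  0.01 -0.  ] 0.152 [-0.54  0.6   0.19  1.16 -0.    1.22]
rows [-0.02, 0.0, 0.02] [-0.03, -0.01, -0.01]
```

View pics/p1.png

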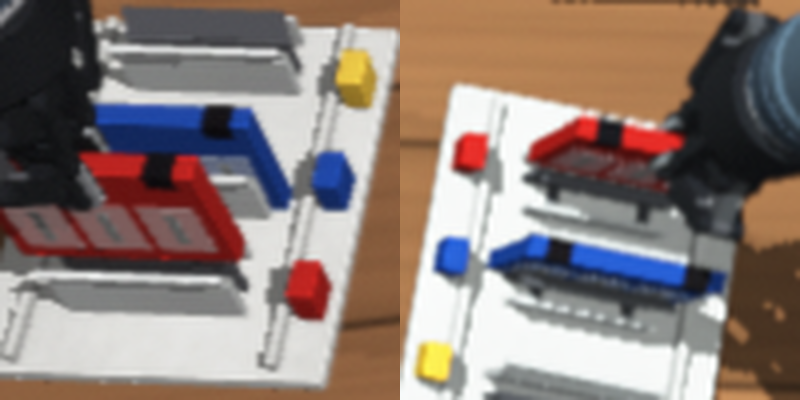

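The red case hangs just over the red slot. Its lower front edge is at (130,258) in the crop and the divider lip at (150,270), and the gap is about what the model predicts. I'll descend while watching the force.

```bash
python3 -m jog '[[[0,0,0.15,0,0,0,0],[0,0,0.3,0,0,0,0],[0,0,0.45,0,0,0,0],[0,0,0.5,0,0,0,0]]]' 80; python3 -c "
from h import *
st()"; python3 -m jog '[[[0,0,0.15,0,0,0,0],[0,0,0.25,0,0,0,0],[0,0,0.25,0,0,0,0]]]' 80; python3 -c "
from h import *
st()
place('red',0)"
```

```text
time: 6.7
position: [0.6, -0.2855, 0.1882]
orientation: [-2.419, -2.0, 0.004]
ft_force: [-5.1, 2.6, 18.3]
finger_gap: 0.143
6.7 [ 0.6    -0.2855  0.1882] [-5.13  2.62 18.32] [0.42 1.45 0.13] 0.143 [-0.54  0.61  0.16  1.12 -0.    1.22]
time: 7.08
position: [0.5994, -0.2855, 0.1777]
orientation: [-2.419, -2.0, 0.005]
ft_force: [-2.5, -0.2, 1.6]
finger_gap: 0.146
7.08 [ 0.5994 -0.2855  0.1777] [-2.52 -0.2   1.6 ] [-0.05  0.66  0.23] 0.146 [-0.54  0.62  0.14  1.1  -0.    1.22]
rows [0.0, 0.02, 0.69] [-0.03, 0.0, -0.01]
```

```bash
python3 -m jog '[[[0,-0.04,0.15,0,0,0,0],[0,-0.04,0.25,0,0,0,0],[0,-0.04,0.25,0,0,0,0]]]' 80; python3 - <<'E'
from h import *
st()
a=camera("scene");b=camera("top")
def c(im,x,y): return cv2.resize(im[y:y+100,x:x+100],(400,400),interpolation=cv2.INTER_LANCZOS4)
cv2.imwrite("pics/p2.png",np.hstack([c(a,70,200),c(b,400,150)]))
E
```

```text
time: 7.45
position: [0.5986, -0.2853, 0.1671]
orientation: [-2.419, -2.0, 0.003]
ft_force: [2.5, -1.5, -2.9]
finger_gap: 0.142
7.45 [ 0.5986 -0.2853  0.1671] [ 2.52 -1.52 -2.94] [-0.25 -0.96  0.15] 0.142 [-0.54  0.62  0.12  1.07 -0.    1.22]
```

View pics/p2.png

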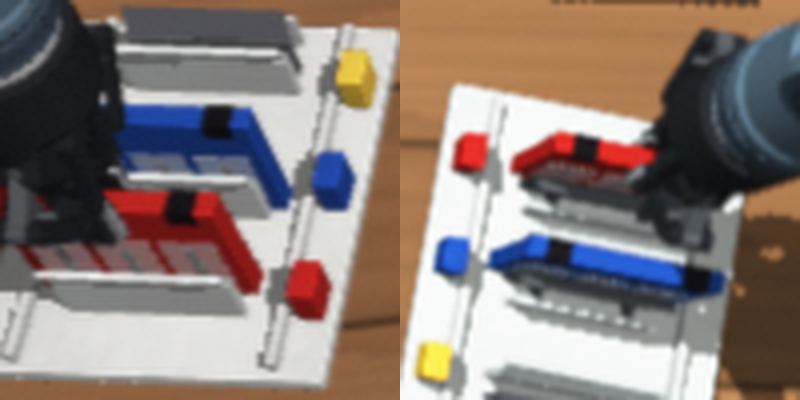

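The red case is in the slot, behind the divider's white lip (y≈278) and in front of the keeper. I'll press it home.

```bash
python3 -m jog '[[[0,0.02,0.15,0,0,0,0],[0,0.02,0.3,0,0,0,0],[0,0.02,0.38,0,0,0,0],[0,0.02,0.38,0,0,0,0]]]' 80; python3 -c "
from h import *
st()
place('red',0)"; python3 -m jog '[[[0,0,0.06,0,0,0,0],[0,0,0.1,0,0,0,0],[0,0,0.1,0,0,0,0]]]' 80; python3 -c "
from h import *
st()
place('red',0)"
```

```text
time: 8.05
position: [0.599, -0.2848, 0.1523]
orientation: [-2.418, -2.0, 0.003]
ft_force: [-0.4, 2.6, 5.3]
finger_gap: 0.145
8.05 [ 0.599  -0.2848  0.1523] [-0.38  2.56  5.32] [0.16 0.05 0.16] 0.145 [-0.54  0.63  0.1   1.04 -0.    1.22]
rows [-0.01, 0.03, 0.06] [-0.02, -0.0, -0.0]
time: 8.43
position: [0.5989, -0.2845, 0.1521]
orientation: [-2.419, -2.002, 0.003]
ft_force: [-6.3, 4.2, 20.8]
finger_gap: 0.145
8.43 [ 0.5989 -0.2845  0.1521] [-6.26  4.18 20.78] [0.64 1.25 0.18] 0.145 [-0.54  0.63  0.1   1.04 -0.    1.22]
rows [-0.02, 0.03, 0.05] [-0.01, 0.0, -0.0]
```

Solid stop at 20 N at the expected floor height. I'll release and retreat.

```bash
python3 -m jog '[[[0,0,-0.01,0,0,0,35],[0,0,-0.01,0,0,0,35],[0,0,-0.01,0,0,0,35],[0,0,-0.6,0,0,0,35],[0,0,-1.8,0,0,0,45],[0,0,-3,0,0,0,45]]]' 60; python3 - <<'E'
from h import *
st()
a=camera("scene")
cv2.imwrite("pics/red_in.png",a)
for n in("scene",):
    for d in trace(n,"red_case_center"): print(d["conf"],np.round(d["pixel"]))
    d=[d for d in trace(n,"red_case_center") if d["pixel"][0]<200]
    if d:
        m=d[0]["region"].astype(np.float32)
        Rr=rz(RA)
        X=lambda v:box([.014,.12,.09])@(Rr@rz(v[3])).T+Rr@[v[0],v[1],.012+.045+v[2]]+RO
        r=minimize(lambda v:-iou(hull(n,X(v)),m),[.0685,0,0,0],method="Nelder-Mead",options=dict(initial_simplex=[[.0685,0,0,0],[.078,0,0,0],[.0685,.01,0,0],[.0685,0,.01,0],[.0685,0,0,.05]]))
        print(r.x.round(4),r.fun)
grasp('yellow',.1)
E
```

```text
time: 9.18
position: [0.5987, -0.2844, 0.2721]
orientation: [-2.418, -2.0, 0.004]
ft_force: [-0.3, 0.0, 0.4]
finger_gap: 0.528
9.18 [ 0.5987 -0.2844  0.2721] [-0.27  0.04  0.35] [-0.03 -0.03  0.01] 0.528 [-0.54  0.58  0.32  1.32 -0.    1.22]
0.76 [310. 143.]
0.68 [103. 263.]
[ 0.0686  0.0015  0.001  -0.0333] -0.6875026822090149
rows [11.85, -7.24, 0.83] [-2.95, 0.51, -1.82]
```

```bash
python3 -m jog '[[[6,-3.6,0,-1.2,0.2,-0.8,45],[6,-3.6,0,-1.2,0.2,-0.8,45],[6,-3.6,0,-1.2,0.2,-0.8,45],[6,-3.6,0,-1.2,0.2,-0.8,45],[11.8,-7.2,0.8,-2.95,0.5,-1.8,45],[11.8,-7.2,0.8,-2.95,0.5,-1.8,45],[11.8,-7.2,0.8,-2.95,0.5,-1.8,45],[11.8,-7.2,0.8,-2.95,0.5,-1.8,45],[11.8,-7.2,0.8,-2.95,0.5,-1.8,45],[11.8,-7.2,0.8,-2.95,0.5,-1.8,45]]]' 60; python3 - <<'E'
from h import *
st()
a=camera("scene");b=camera("top")
def c(im,x,y,w=100): return cv2.resize(im[y:y+w,x:x+w],(400,400),interpolation=cv2.INTER_LANCZOS4)
cv2.imwrite("pics/p3.png",np.vstack([np.hstack([c(a,70,200),c(b,400,160)])]))
M={}
for n,p in(("scene",(336,194)),("top",(243,227))):
    for d in trace(n,"yellow_case_center"):
        print(n,round(d["conf"],2),np.round(d["pixel"]),d["region"].sum())
grasp('yellow',.03);grasp('yellow',0)
E
```

```text
time: 10.58
position: [0.4025, 0.2355, 0.2384]
orientation: [1.799, 2.079, 0.55]
ft_force: [0.7, -0.9, -0.5]
finger_gap: 0.525
10.57 [0.4025 0.2355 0.2384] [ 0.71 -0.94 -0.48] [-0.06  0.37 -0.02] 0.525 [ 0.48 -0.11 -0.8   0.39 -0.16  1.86]
scene 0.58 [428. 168.] 623
scene 0.56 [335. 189.] 1922
top 0.91 [245. 225.] 903
top 0.6 [146. 261.] 684
top 0.54 [312. 154.] 446
rows [0.1, -0.02, 1.75] [-0.01, 0.02, -0.02]
rows [0.1, -0.02, 2.5] [-0.01, 0.02, -0.02]
```

View pics/p3.png

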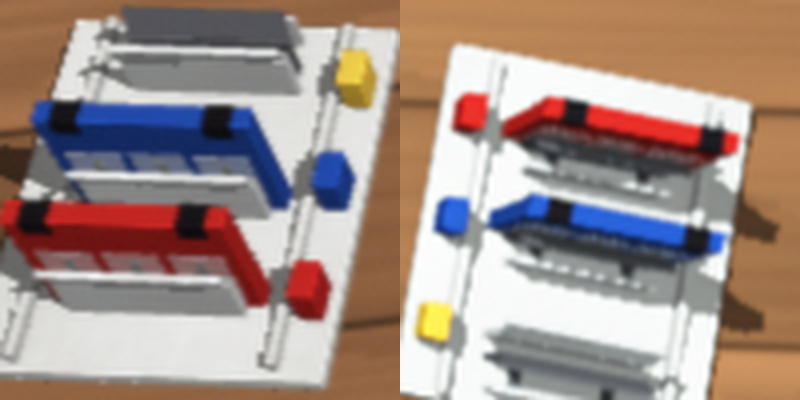

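The red case stands seated, level with and parallel to the blue one. In the scene crop the red top edge runs (5,215)–(225,215) and the blue (35,112)–(250,118). Now the yellow case.

```bash
python3 -m jog '[[[0.1,-0.02,0.8,0,0,0,45],[0.1,-0.02,1.7,0,0,0,45],[0.1,-0.02,2.1,0,0,0,45],[0.1,-0.02,2.3,0,0,0,45],[0.1,-0.02,2.48,0,0,0,45],[0.1,-0.02,2.48,0,0,0,45],[0.1,-0.02,2.48,0,0,0,0],[0.1,-0.02,2.48,0,0,0,0],[0.1,-0.02,2.48,0,0,0,0],[0.1,-0.02,2.48,0,0,0,0]]]' 60; python3 -c "
from h import *
st();grasp('yellow',0)"
```

```text
time: 12.02
position: [0.4544, 0.2413, 0.1544]
orientation: [1.807, 2.065, 0.551]
ft_force: [-1.5, 0.3, 5.5]
finger_gap: 0.151
12.03 [0.4544 0.2413 0.1544] [-1.48  0.29  5.52] [-0.24  0.33  0.12] 0.151 [ 0.43  0.11 -0.85  0.11 -0.15  1.83]
rows [-0.0, -0.02, 0.03] [-0.01, 0.02, -0.02]
```

```bash
python3 -m jog '[[[0,0,-0.4,0,0,0,0],[0,0,-1.2,0,0,0,0],[0,0,-2.2,0,0,0,0],[0,0,-3,0,0,0,0],[0,0,-3.4,0,0,0,0],[0,0,-3.4,0,0,0,0],[0,0,-3.4,0,0,0,0]]]' 60; python3 -c "
from h import *
st();place('yellow',.1)"
```

```text
time: 12.9
position: [0.3866, 0.2322, 0.271]
orientation: [1.808, 2.066, 0.549]
ft_force: [-0.4, -0.6, -1.3]
finger_gap: 0.146
12.9 [0.3866 0.2322 0.271 ] [-0.44 -0.57 -1.31] [-0.09  0.58 -0.05] 0.146 [ 0.49 -0.17 -0.76  0.49 -0.18  1.89]
rows [-12.37, -0.2, 0.51] [2.96, -0.47, 1.8]
```

```bash
python3 -m jog '[[[-6,-0.1,0,1,-0.2,0.6,0],[-6,-0.1,0,1,-0.2,0.6,0],[-6,-0.1,0,1.5,-0.2,0.9,0],[-6,-0.1,0,1.5,-0.2,0.9,0],[-12.37,-0.2,0.5,2.96,-0.47,1.8,0],[-12.37,-0.2,0.5,2.96,-0.47,1.8,0],[-12.37,-0.2,0.5,2.96,-0.47,1.8,0],[-12.37,-0.2,0.5,2.96,-0.47,1.8,0],[-12.37,-0.2,0.5,2.96,-0.47,1.8,0],[-12.37,-0.2,0.5,2.96,-0.47,1.8,0]]]' 60; python3 -c "
from h import *
st();place('yellow',.055)"
```

```text
time: 14.15
position: [0.4546, -0.258, 0.2488]
orientation: [-2.42, -1.999, -0.0]
ft_force: [-1.0, 0.8, -1.5]
finger_gap: 0.152
14.15 [ 0.4546 -0.258   0.2488] [-0.96  0.82 -1.51] [0.02 0.02 0.02] 0.152 [-0.64  0.3  -0.18  1.1   0.    1.12]
rows [0.0, 0.02, 1.09] [-0.01, -0.01, -0.01]
```

```bash
python3 -m jog '[[[0,0.02,0.5,0,0,0,0],[0,0.02,1.05,0,0,0,0],[0,0.02,1.05,0,0,0,0],[0,0.02,1.05,0,0,0,0]]]' 80; python3 - <<'E'
from h import *
st();place('yellow',.055)
a=camera("scene");b=camera("top")
def c(im,x,y): return cv2.resize(im[y:y+80,x:x+80],(400,400),interpolation=cv2.INTER_LANCZOS4)
cv2.imwrite("pics/p4.png",np.hstack([c(a,80,180),c(b,390,190)]))
E
```

```text
time: 14.65
position: [0.4554, -0.2572, 0.2074]
orientation: [-2.418, -2.001, -0.0]
ft_force: [0.1, 0.5, -1.6]
finger_gap: 0.137
14.65 [ 0.4554 -0.2572  0.2074] [ 0.06  0.48 -1.57] [-0.02  0.04 -0.03] 0.137 [-0.64  0.32 -0.25  1.    0.    1.12]
rows [-0.02, -0.0, 0.06] [-0.01, -0.01, -0.0]
```

View pics/p4.png

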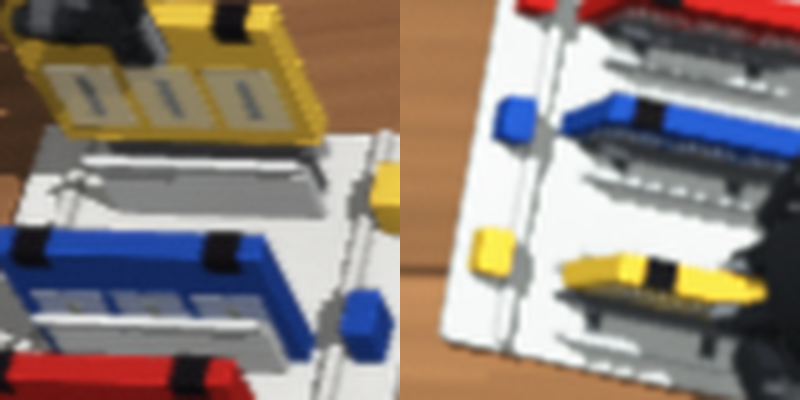

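The yellow case hangs over its slot: bottom edge at (200,142), divider lip at (200,162). The gap is slightly larger than it was for red, which hit the divider flare. I'll descend while watching force.

```bash
python3 -m jog '[[[0,0,0.15,0,0,0,0],[0,0,0.3,0,0,0,0],[0,0,0.35,0,0,0,0]]]' 80; python3 -c "
from h import *
st()"; python3 -m jog '[[[0,0,0.12,0,0,0,0],[0,0,0.2,0,0,0,0],[0,0,0.2,0,0,0,0]]]' 80; python3 -c "
from h import *
st()
place('yellow',0)"
```

```text
time: 15.12
position: [0.4557, -0.2578, 0.1934]
orientation: [-2.42, -2.001, -0.001]
ft_force: [0.3, -0.2, -1.2]
finger_gap: 0.15
15.12 [ 0.4557 -0.2578  0.1934] [ 0.3  -0.22 -1.19] [-0.1  -0.2   0.02] 0.15 [-0.64  0.34 -0.27  0.96  0.    1.12]
time: 15.5
position: [0.4544, -0.2579, 0.1857]
orientation: [-2.419, -2.0, 0.004]
ft_force: [-3.5, 0.3, 5.7]
finger_gap: 0.144
15.5 [ 0.4544 -0.2579  0.1857] [-3.52  0.29  5.66] [0.01 1.17 0.21] 0.144 [-0.64  0.34 -0.29  0.95 -0.    1.12]
rows [-0.0, 0.02, 0.89] [-0.02, -0.0, -0.01]
```

```bash
python3 -m jog '[[[0,-0.04,0.1,0,0,0,0],[0,-0.04,0.2,0,0,0,0],[0,-0.04,0.25,0,0,0,0],[0,-0.04,0.25,0,0,0,0]]]' 80; python3 -c "
from h import *
st()"; python3 -m jog '[[[0,0,0.12,0,0,0,0],[0,0,0.25,0,0,0,0],[0,0,0.25,0,0,0,0]]]' 80; python3 -c "
from h import *
st()
place('yellow',0)"
```

```text
time: 16.0
position: [0.4535, -0.2578, 0.1755]
orientation: [-2.419, -2.001, 0.002]
ft_force: [3.1, -1.9, -2.6]
finger_gap: 0.144
16.0 [ 0.4535 -0.2578  0.1755] [ 3.09 -1.85 -2.62] [-0.28 -0.94  0.15] 0.144 [-0.64  0.35 -0.31  0.92 -0.    1.12]
time: 16.38
position: [0.4535, -0.2577, 0.1648]
orientation: [-2.419, -2.0, 0.002]
ft_force: [2.9, -0.9, -2.5]
finger_gap: 0.144
16.38 [ 0.4535 -0.2577  0.1648] [ 2.91 -0.94 -2.51] [-0.23 -0.89  0.1 ] 0.144 [-0.64  0.36 -0.32  0.89 -0.    1.12]
rows [-0.0, 0.04, 0.37] [-0.02, -0.0, -0.01]
```

Same signature as red (the keeper pushing +x about 3 N), so it's in the slot. I'll press it home.

```bash
python3 -m jog '[[[0,0.02,0.15,0,0,0,0],[0,0.02,0.28,0,0,0,0],[0,0.02,0.32,0,0,0,0],[0,0.02,0.32,0,0,0,0]]]' 80; python3 -c "
from h import *
st()"; python3 -m jog '[[[0,0,0.06,0,0,0,0],[0,0,0.1,0,0,0,0],[0,0,0.1,0,0,0,0]]]' 80; python3 -c "
from h import *
st()
place('yellow',0)"
```

```text
time: 16.88
position: [0.4539, -0.2573, 0.1521]
orientation: [-2.418, -2.0, 0.002]
ft_force: [-0.2, 1.3, 4.2]
finger_gap: 0.143
16.88 [ 0.4539 -0.2573  0.1521] [-0.19  1.32  4.17] [0.22 0.02 0.11] 0.143 [-0.64  0.37 -0.34  0.86 -0.    1.12]
time: 17.25
position: [0.4539, -0.2569, 0.1517]
orientation: [-2.419, -2.002, 0.001]
ft_force: [-7.5, 8.2, 30.4]
finger_gap: 0.147
17.25 [ 0.4539 -0.2569  0.1517] [-7.45  8.21 30.44] [1.13 1.57 0.14] 0.147 [-0.64  0.37 -0.34  0.86 -0.    1.12]
rows [-0.02, 0.04, 0.04] [-0.01, -0.0, -0.0]
```

```bash
python3 -m jog '[[[0,0,0,0,0,0,35],[0,0,0,0,0,0,35],[0,0,0,0,0,0,35],[0,0,-0.6,0,0,0,35],[0,0,-1.8,0,0,0,45],[0,0,-3,0,0,0,45],[0,-1,-4,0,0,0,45],[3,-1,-4,0,0,0,45],[4,-1,-4,0,0,0,45],[4,-1,-4,0,0,0,45]]]' 60; python3 - <<'E'
from h import *
st()
a=camera("scene");b=camera("top")
def c(im,x,y): return cv2.resize(im[y:y+100,x:x+100],(400,400),interpolation=cv2.INTER_LANCZOS4)
cv2.imwrite("pics/p5.png",np.hstack([c(a,70,195),c(b,395,165)]))
a0=cv2.imread("pics/scene0.png");d=np.abs(a.astype(int)-a0).max(2)>40
print([(l[:4].tolist()) for l in cv2.connectedComponentsWithStats(d.astype(np.uint8))[2] if l[4]>60])
E
```

```text
time: 18.5
position: [0.4445, -0.0903, 0.3115]
orientation: [-2.417, -2.002, 0.001]
ft_force: [0.5, 0.1, -0.0]
finger_gap: 0.528
18.5 [ 0.4445 -0.0903  0.3115] [ 0.49  0.13 -0.04] [-0.   -0.03  0.02] 0.528 [-0.34  0.13 -0.22  1.22  0.    1.42]
[[0, 0, 560, 420], [0, 0, 188, 222], [223, 0, 80, 76], [224, 20, 12, 13], [0, 47, 36, 57], [224, 58, 12, 20], [149, 89, 65, 66], [187, 89, 30, 19], [241, 171, 123, 64], [58, 249, 80, 28]]
```

View pics/p5.png

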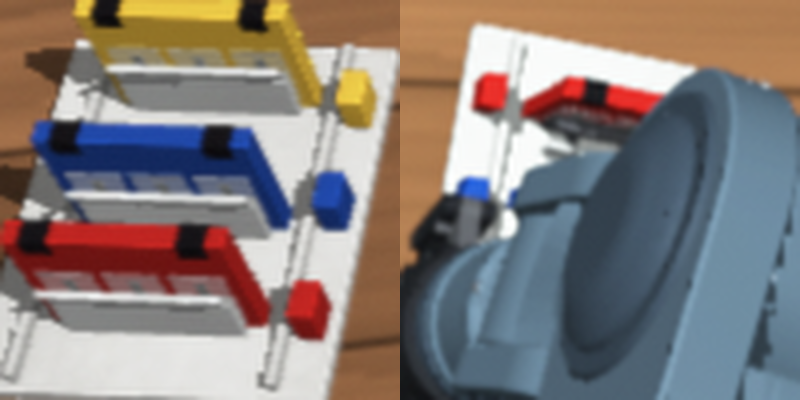

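All three cases stand upright at the same height with latches up, each next to its own tab. The only changed areas on the stool are where the cases used to lean. The arm is clear, so I'll hand in.

```bash
python3 -c "
from bench import *
print(hand_in())"
```

```text
the job is handed in; nothing more can be done
None
```

I put the smaller red case and the larger yellow case in the bays with their own colour tabs, standing on their long edges with the latches up. I handed in at about 18.5 s of the 69 s allowed; `hand_in` gives no verdict.

- **Slots:** I estimated the offsets from the two camera views at about −2.5 mm for red and −10 mm for yellow. When seated, the tool position suggested about −1.4 mm for red, roughly 1 mm off the camera estimate.
- **Contact on the way in:** Both cases touched the divider's flare as they went in. Red peaked at about 18 N and yellow was milder. Both then slid into the throat with the keeper pushing back at about 3 N.
- **Seating:** Both stopped firmly near the expected floor height, within 2 mm, under 21 N (red) and 30 N (yellow). I did not measure how far the keepers were pushed back.
- **Last picture:** Red, blue and yellow stand parallel at the same height in the scene view. The top view was mostly hidden by the arm.
- **Other checks:** The blue case was still in place, the stool changed only where the cases had leaned, and the gripper was clear with no contact force.
- **Check that failed:** After releasing red, I tried to fit its seated pose from the outline. The overlap was poor (0.69), probably because the divider hides part of the case, so I relied on the pictures and the force readings instead.

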